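# Hold the drying-cage gate wide

### The job

Open the clay drying cage and finish while holding its gate: squeeze the red catch first, its paddle pinched fully back towards its steel post so that it stays up, then squeeze the blue catch the same way. Then take the gate by its yellow handle, swing it out past the click of its detent until it stands at least square to the cage front, and keep holding it there by the handle, because its spring pulls it back if you let go. Leave the clay shell in the cage and the things lying around it alone.

Things in the scene. Friction and masses are not known exactly. Their poses are not given: they have to be found in the camera images.
- cage: Fixed wooden drying cage, top open; origin on the table under its centre, +x into the cage (away from the front), +y to the gate's hinge side. Stands on x -108 to +108, y -140 to +140 mm, 125 mm high; its 15 mm board reaches forward to x = -210. A wooden deck (x -98 to -38 mm, top at height 125 mm) runs along the top of the front. The gate closes the front.
- gate (a joint): Opening of the green barred gate, rad: 0 closed, 1.57 square to the cage front, stop at 1.8; clockwise from above as its free edge swings out to cage -x. A spring shuts it (0.14 N m closed, 0.33 at 1.57); a detent adds a hump of about 0.5 N m between 0.75 and 1.15. Let go beyond, it rests on the hump near 1.1. Until both catches are up they stop it within 0.05.
- gate_hinge (a point): Point on the gate's upright hinge axis at the height of the gate's top (138 mm). The leaf is 190 mm long and 14 mm thick, and hangs over the board from height 28 mm.
- handle (a point): Middle of the free part of the gate's handle (gate_c9 in the rules), at height 180 mm: an upright round yellow bar 16 mm in diameter, free from height 140 mm (just above the gate's top) to 205 mm. It stands 26 mm in front of the gate leaf's mid-plane, 145 mm along the leaf from the hinge.
- red_catch: Base plate of the red catch on the deck: origin on the deck (height 125 mm), axes as the cage's. The two catches stand 60 mm apart along y, either colour on either side. A steel post stands behind a coloured paddle; together they span x -28 to +11 mm at the top, 20 mm in y. Pinch along x from above; squeezed they span about -11 to +11, so centre open fingers (60 mm or more) on x = 0.
- red_paddle (a point): Point on the red paddle 55 mm above its pivot. The paddle: 6 mm thick, 18 wide, 70 long, top at height 203 mm, pivot 14 mm in front of and 8 mm above the catch origin. An arm with the lip runs forward from its foot over the gate and rises to height 158 mm: keep fingertips at 165 to 180 mm when pinching.
- red_lever (a joint): Tilt of the red paddle, rad: 0 closed (leaning 0.15 to the front), 0.30 squeezed fully back to its stop (leaning 0.15 back). It takes about 5 N and stays where it is left. Squeezing lifts its lip off the gate's front; clear above about 0.2. Its steel post (red_catch_c1 in the rules) is fixed: 8 mm along x (x +3 to +11 mm from the catch origin), 20 mm along y, top at height 203 mm.
- blue_catch: Base plate of the blue catch, made exactly like the red one, same origin and axes.
- blue_paddle (a point): Point on the blue paddle, 55 mm above its pivot, like the red one's.
- blue_lever (a joint): Tilt of the blue paddle, like the red one's; its steel post (blue_catch_c1 in the rules) likewise.
- shell: Loose clay shell maquette, 88 mm tall and 60 mm across, standing inside the cage; origin at the centre of its underside. Leave alone.
- brush: Loose red-handled brush lying on the table on the side of the cage away from the hinge. Leave alone.
- figurine: Loose dark red wax figurine, 88 mm tall, 52 mm across, standing on the table on the hinge side of the cage; origin at the centre of its underside. Leave alone.
- plaster: Loose plaster offcut, 70 x 50 x 35 mm, on the table in front of the cage on the hinge side. Leave alone.

How it is judged (in metres and radians):
On the way, in this order (a step that is already met when the one before it is completed fails the run):
1. the red catch is squeezed fully back between the fingers (paddle and post both pressed) while the blue one is still closed (value of joint red_lever above 0.24 rad and value of joint blue_lever below 0.12 rad and contact force between the fingers and red_lever above 1 N and contact force between the fingers and red_catch_c1 above 1 N), for 0.1 s.
2. the blue catch is squeezed fully back between the fingers (paddle and post both pressed), the red one still up (value of joint blue_lever above 0.24 rad and value of joint red_lever above 0.2 rad and contact force between the fingers and blue_lever above 1 N and contact force between the fingers and blue_catch_c1 above 1 N), for 0.1 s.
3. the gate is swung out past its detent by its handle (value of joint gate above 1.2 rad and contact force between the fingers and gate_c9 above 0.5 N), for 0.1 s.
At the end, for the whole second after the job is handed in: The gripper still holds the yellow handle (more than 0.5 N) with the gate still at 1.4 rad or more; both catches are up (0.2 rad or more); the shell has moved less than 15 mm and the other bystanders less than 20 mm, shell and figurine upright within 0.2 rad (value of joint gate above 1.4 rad and velocity of joint gate between -0.1 and 0.1 rad/s and contact force between the fingers and gate_c9 above 0.5 N and value of joint each of red_lever, blue_lever above 0.2 rad and angle between each of shell, figurine's own z axis and vertical below 0.2 rad and distance of shell from where it was at the start of the episode below 0.015 m and distance of each of figurine, brush, plaster from where it was at the start of the episode below 0.02 m); the arm keeps its last pose, push and grip.
It fails at once if the blue catch was opened before the red one (value of joint blue_lever above 0.15 rad and value of joint red_lever below 0.15 rad).
It fails at once if the clay shell was knocked (distance of shell from where it was at the start of the episode above 0.015 m or angle between shell's own z axis and vertical above 0.2 rad).
It fails at once if a bystander was disturbed (distance of any of brush, plaster, figurine from where it was at the start of the episode above 0.02 m or angle between figurine's own z axis and vertical above 0.2 rad).
It also fails if it takes over 58 s, if anything falls off the work surface, if the arm or the gripper's body presses on something with over 40 N, if the wrist force passes 120 N, or if a joint passes its speed limit or range.

### The arm

A 6-joint arm with a two-finger parallel gripper is mounted at the origin on the work surface. World frame = base frame: x ahead of the robot, y to its left, z up, the work surface at z = 0. Lengths are in mm, angles in rad, forces in N, time in s.
With the tool pointing down it reaches from about 225 to 725 mm from the base axis. Payload 3.1 kg.
Tool frame: the origin (TCP) lies at the centre of the arm's flange, where the gripper is bolted on; the fingertips stand 173 mm ahead of it and the grasp point (between the pads) lies r.grasp_offset ahead of it (r.grasp_offset is the distance from the TCP to the grasp point, in mm); z points along the fingers, y is the line along which they close (so a half turn about z gives the same grasp; the last joint's range is limited). The gripper opens to 85 mm and grips with 20 to 120 N. Pads are 22 mm wide; open, the fingers measure 114 mm over their backs; the gripper's body (76 mm by 85 mm) begins 54 mm behind the grasp point. The pads swing forward as they close: fully open they stand 13 mm farther back than shut.
Start: joints at [-1.287, 0.048, 0.099, 1.622, 0, 1.443], TCP at [210.121, -481.11, 404.712] pointing down, gripper open.
Joint ranges: [-2.91, 2.91], [-0.99, 1.94], [-1.21, 1.42], [-2.12, 2.29], [-1.49, 1.47], [-3.14, 3.14]. Speed limits (rad/s): [2.79, 2.79, 3.14, 3.14, 3.14, 3.14].

### API

Orientations are given as a rotation vector (axis times angle).
In Python, from bench import r gives the robot as it stands.
- The arm moves only by the tool move_arm, never from a script. Its argument "increments" is a list that holds one entry, the list of rows, each a list of 6 numbers: the shift along the tool's x, y, z in cm, then the turn, a rotation vector about the tool's x, y, z in degrees. In form: [[[dx, dy, dz, rx, ry, rz], ...]]. A call has 1 to 20 rows; each row is the pose to reach, as a shift and turn from the pose commanded when the call began, along the tool's axes at that moment; what a row does not reach only later rows make up. A row lasts 1/8 s, in which the tool goes at most 62.5 mm and 10.7 degrees, less where a joint would pass 70% of its speed; a pose out of reach is approached as far as the arm can. A call with a gripper value outside its range is refused whole. "jaw" is the closure in counts, from 0 (fully open) to 255 (shut), set as the call begins (left out, the last holds). The fingers move at their own pace and stop on an object; "squeeze" is the grip in N (left out, the last holds). Time passes only in rows, so rows that repeat a pose let the fingers close. It gives the time, the measured TCP pose, the force, the opening and the grip force at its end, in the units of the state.
- r.state(): the state, without advancing time (a new reading comes with each control period).
- r.capture(name): name is "scene" or "top" or "wrist"; returns a dict with "frame" (480x640x3 uint8, blue, green, red), "fovy" (degrees; the focal length in pixels is half the picture's height over the tangent of half this angle, whatever the lens; pixels are square), "cx", "cy" (the principal point, pixels), "R" (3x3) and "t" (3): a world point X has camera coordinates R X + t; the wrist camera has in their place "T_tool_cam" (4x4, takes a point from camera to tool coordinates, whose origin is the TCP and whose axes are the flange's). Camera axes: x right, y down, z forward; pixel columns grow to the right and rows downward; lengths in mm; the calibration is good to about 2 mm. A picture is of the moment at which its call begins: read the wrist's pose just before it. There is no depth.
- r.job_done(): hands the job in; it is judged then, once.
The state is a dict: "time_s": time; "joint_positions": joint angles; "joint_vel": joint speeds; "joint_torque": joint torques, N m; "tool_pos": TCP position; "eef_rot": TCP orientation; "contact_force": force on the tool from outside, world axes, zero at the start; "ft_torque": the same for the moment, N m; "grip_width": opening from 0.0 (shut) to 1.0 (fully open); "finger_force": force on a finger pad.
Only numpy, scipy, OpenCV 4.12 (cv2) and the standard library are available. Lean on these libraries where they do the work, as an engineer would, in place of code of your own. Each camera call takes 0.05 s, during which the arm holds its last target. There are 200 camera calls.

## Working session

There is one attempt and no reset: what is moved stays moved. The work goes in short steps, Python scripts to look and compute and a tool call to move; the robot and the scene stay as the last step left them, time stands still between calls to the robot, and variables do not carry over. Pictures are saved under pics/ and viewed, at most 10 in all, crops included, and the job is handed in when it is done.

Besides the shell and the picture viewer there is one more tool, called after "Call:" as name(argument=value, ...), one argument or row to a line, values as JSON. move_arm: Moves the arm, as the interface text tells. Its arguments: {"type":"object","properties":{"increments":{"type":"array"},"jaw":{"type":"number"},"squeeze":{"type":"number"}},"required":["increments"]}

```bash
mkdir -p pics; ls; python3 - <<'E'
from bench import r
import cv2,pickle
d={}
for n in("scene","top","wrist"):
    c=r.capture(n); d[n]=c; cv2.imwrite(f"pics/{n}0.png",c["frame"])
    print(n,{k:v for k,v in c.items() if k!="frame"})
pickle.dump(d,open("cap0.pkl","wb"))
print(r.state(),r.grasp_offset)
E
```

```text
pics
scene {'fovy': 47.534770099751086, 'cx': 318.05223016582005, 'cy': 242.5817861259831, 'R': array([[-0.02284937,  0.99958725, -0.01741389],
       [ 0.64220501,  0.00132623, -0.76653178],
       [-0.7661923 , -0.02869805, -0.64197024]]), 't': array([  26.37620555, -310.07100228, 1622.17640694])}
top {'fovy': 45.65744129437806, 'cx': 321.3062874193335, 'cy': 249.00519038055677, 'R': array([[ 2.33670464e-02, -9.99726462e-01,  9.90640320e-04],
       [-9.96426614e-01, -2.33703454e-02, -8.11654535e-02],
       [ 8.11664033e-02,  9.09496541e-04, -9.96700149e-01]]), 't': array([ -21.61573376,  628.88818813, 1081.92896535])}
wrist {'fovy': 65.85785574423832, 'cx': 324.7092375238489, 'cy': 247.00101061888128, 'T_tool_cam': array([[-1.49396550e-03, -9.65700046e-01, -2.59655906e-01,
         6.51837188e+01],
       [ 9.99998847e-01, -1.51351764e-03, -1.24625427e-04,
        -8.24844475e-01],
       [-2.72643014e-04, -2.59655793e-01,  9.65701193e-01,
         3.03180543e+01],
       [ 0.00000000e+00,  0.00000000e+00,  0.00000000e+00,
         1.00000000e+00]])}
{'time_s': 0.15, 'joint_positions': array([-1.28679715e+00,  4.85966995e-02,  9.79472178e-02,  1.62200379e+00,
       -4.02230282e-06,  1.44301681e+00]), 'joint_vel': array([-0.0007868 , -0.00280134,  0.00635968, -0.00033337, -0.00106597,
       -0.00097792]), 'joint_torque': array([ 1.93520114e-03, -3.39260066e+01,  3.20423484e+01,  1.54489861e-02,
       -1.15028047e-04,  6.34689869e-06]), 'tool_pos': array([ 210.0784855 , -480.96130774,  403.77213772]), 'eef_rot': array([-3.07342894e+00, -6.41881909e-01,  2.33766419e-04]), 'contact_force': array([-0.38708188, -0.77764141,  0.43929584]), 'ft_torque': array([0.02472924, 0.02874758, 0.02857875]), 'finger_force': 0.0, 'grip_width': 0.999526936676412} 154.70000000000002
```

View pics/scene0.png

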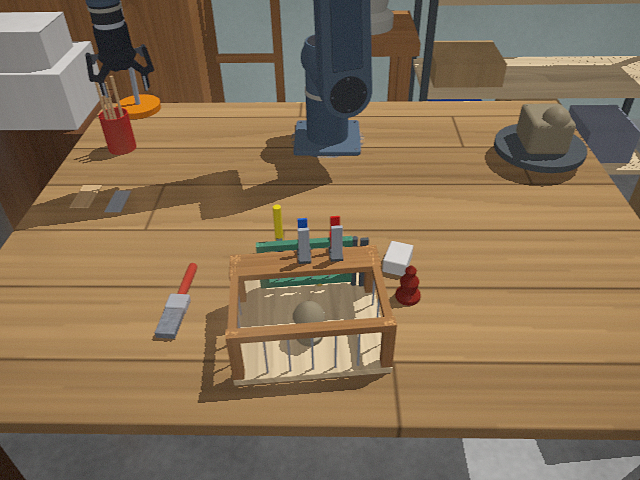

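View pics/top0.png

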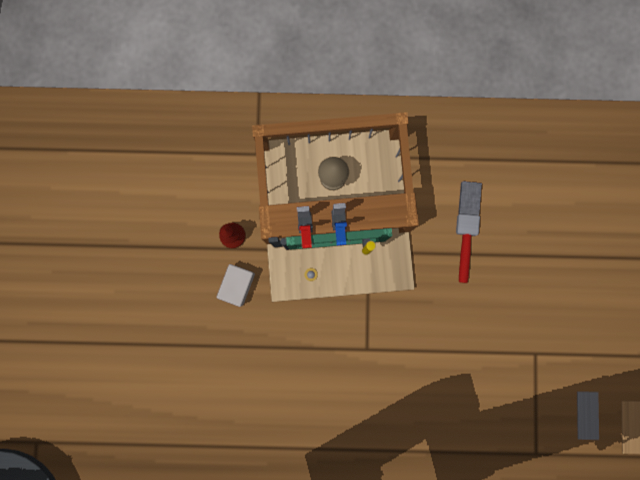

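The scene view shows the cage with its front towards the robot: yellow handle top at (277,206), blue catch at (303,222), red at (336,220). In the top view, red is at (306,235), blue at (340,232), yellow at (370,246), plaster at (237,285) and the figurine at (232,235). The hinge is at about (270,240).

```bash
cat >h.py <<'E'
import numpy as np,cv2
from scipy.spatial.transform import Rotation as Ro
def ext(c,st=None):
    if "R" in c: return np.array(c["R"]),np.array(c["t"])
    T=np.eye(4);T[:3,:3]=Ro.from_rotvec(st["eef_rot"]).as_matrix();T[:3,3]=st["tool_pos"]
    W=np.linalg.inv(T@c["T_tool_cam"]);return W[:3,:3],W[:3,3]
def f(c):return 240/np.tan(np.radians(c["fovy"]/2))
def ray(c,uv,st=None):
    R,t=ext(c,st);d=R.T@np.array([(uv[0]-c["cx"])/f(c),(uv[1]-c["cy"])/f(c),1]);return -R.T@t,d/np.linalg.norm(d)
def plane(c,uv,z,st=None):
    o,d=ray(c,uv,st);return o+d*(z-o[2])/d[2]
def tri(*obs):  # (c,uv,st)
    A=np.zeros((3,3));b=np.zeros(3);L=[ray(*o) for o in obs]
    for o,d in L:
        P=np.eye(3)-np.outer(d,d);A+=P;b+=P@o
    X=np.linalg.solve(A,b)
    return X,[np.linalg.norm(np.cross(X-o,d)) for o,d in L]
def proj(c,X,st=None):
    R,t=ext(c,st);p=R@X+t;return f(c)*p[:2]/p[2]+[c["cx"],c["cy"]]
HS={"yellow":[(22,120,90),(33,255,255)],"blue":[(105,120,60),(130,255,255)],"green":[(65,80,40),(95,255,255)]}
def mask(fr,n):
    h=cv2.cvtColor(fr,cv2.COLOR_BGR2HSV)
    if n=="red":return cv2.inRange(h,(0,200,110),(6,255,255))|cv2.inRange(h,(174,200,110),(180,255,255))
    return cv2.inRange(h,*HS[n])
def blobs(fr,n,amin=25):
    k,l,s,ce=cv2.connectedComponentsWithStats(mask(fr,n))
    return [(s[i].tolist(),ce[i].round(1).tolist()) for i in range(1,k) if s[i][4]>=amin]
E
python3 - <<'E'
from h import *;import pickle
d=pickle.load(open("cap0.pkl","rb"))
for n in("scene","top"):
    for k in("red","blue","yellow","green"):print(n,k,blobs(d[n]["frame"],k))
X=tri((d["scene"],(277.5,207)),(d["top"],(370,246)));print(X)
for uv in((262,130),(405,117),(412,224),(265,234)):print(plane(d["top"],uv,125))
for uv in((268,243),(390,233)):print(plane(d["top"],uv,138))
for uv in((305,212),(339,210)):print(plane(d["top"],uv,203))
E
```

```text
scene red [([331, 216, 9, 10, 71], [334.5, 220.2])]
scene blue [([426, 99, 56, 2, 102], [455.2, 99.5]), ([298, 218, 9, 10, 89], [302.0, 222.6])]
scene yellow [([272, 204, 12, 36, 281], [277.6, 221.2])]
scene green [([343, 236, 10, 11, 101], [347.5, 241.1]), ([310, 238, 20, 11, 185], [319.3, 242.6]), ([256, 240, 42, 13, 384], [277.6, 245.5]), ([269, 273, 83, 14, 639], [311.3, 279.8])]
top red [([300, 226, 11, 22, 191], [305.7, 236.1]), ([459, 235, 12, 48, 399], [464.4, 258.6])]
top blue [([334, 222, 13, 23, 223], [340.4, 232.6])]
top yellow [([362, 241, 14, 14, 125], [368.3, 247.4])]
top green [([346, 228, 46, 16, 492], [368.0, 235.5]), ([312, 233, 24, 15, 289], [323.5, 239.9]), ([286, 236, 15, 13, 173], [293.3, 242.3])]
(array([621.50281039, -85.40075121, 202.81099629]), [np.float64(0.9539779958948938), np.float64(0.9539779958949149)])
[833.23775133 104.63564317 125.        ]
[ 863.2289915 -152.1610012  125.       ]
[ 669.39627784 -166.80206782  125.        ]
[645.44430892  93.3442303  125.        ]
[628.40111707  86.30200764 138.        ]
[ 650.95969811 -126.44011836  138.        ]
[674.97890371  21.08793454 203.        ]
[679.59572984 -34.55240063 203.        ]
```

```bash
cat >>h.py <<'E'
def goal(st,xyz,ang):
    """increment (cm,deg; tool axes) from state st to TCP xyz, tool down, tool-x heading ang deg"""
    Rc=Ro.from_rotvec(st["eef_rot"]);a=np.radians(ang)
    x=np.array([np.cos(a),np.sin(a),0]);z=np.array([0,0,-1.]);G=Ro.from_matrix(np.c_[x,np.cross(z,x),z])
    return np.r_[Rc.inv().apply(np.array(xyz)-st["tool_pos"])/10,(Rc.inv()*G).as_rotvec(degrees=True)].round(2)
E
python3 - <<'E'
from h import *
from bench import r
st=r.state();print(goal(st,(640,-40,430),95))
E
```

```text
[ 57.05 -23.21  -2.57  -0.08  -0.08 -71.41]
```

Call:
move_arm(
  increments=[
    [[57,-23.2,-2.6,0,0,-71.4],[57,-23.2,-2.6,0,0,-71.4],[57,-23.2,-2.6,0,0,-71.4],[57,-23.2,-2.6,0,0,-71.4],[57,-23.2,-2.6,0,0,-71.4],[57,-23.2,-2.6,0,0,-71.4],[57,-23.2,-2.6,0,0,-71.4],[57,-23.2,-2.6,0,0,-71.4],[57,-23.2,-2.6,0,0,-71.4],[57,-23.2,-2.6,0,0,-71.4],[57,-23.2,-2.6,0,0,-71.4],[57,-23.2,-2.6,0,0,-71.4],[57,-23.2,-2.6,0,0,-71.4],[57,-23.2,-2.6,0,0,-71.4],[57,-23.2,-2.6,0,0,-71.4],[57,-23.2,-2.6,0,0,-71.4]],
  ],
)

```text
time_s: 2.15
tool_pos: [639.3, -40.8, 431.0]
eef_rot: [2.123, 2.315, 0.0]
contact_force: [-0.0, -0.1, -1.2]
grip_width: 1.003
finger_force: 0.0
```

```bash
python3 - <<'E'
from h import *;import pickle
from bench import r
st=r.state();c=r.capture("wrist");pickle.dump((c,st),open("w1.pkl","wb"));cv2.imwrite("pics/w1.png",c["frame"])
print(st["time_s"],st["tool_pos"],st["joint_positions"],goal(st,(640,-40,430),95))
for k in("red","blue","yellow","green"):print(k,blobs(c["frame"],k))
print(goal(st,(655,20,430),95))
E
```

```text
2.15 [639.34242104 -40.75550781 431.03517021] [-1.68285836e-01  3.76993363e-01  5.34789772e-01  1.72818210e+00
  3.79617283e-05  1.31599476e+00] [ 0.07  0.07  0.1   0.02  0.   -0.04]
red [([307, 138, 52, 35, 1001], [335.3, 155.0])]
blue [([309, 227, 56, 53, 1565], [339.6, 245.0])]
yellow [([276, 273, 31, 80, 1199], [293.0, 314.4])]
green [([317, 99, 21, 42, 806], [327.5, 119.9]), ([320, 168, 19, 61, 1117], [329.1, 197.9]), ([321, 253, 20, 96, 1653], [331.1, 299.7])]
[ 5.92  2.08  0.1   0.02  0.   -0.04]
```

View pics/w1.png

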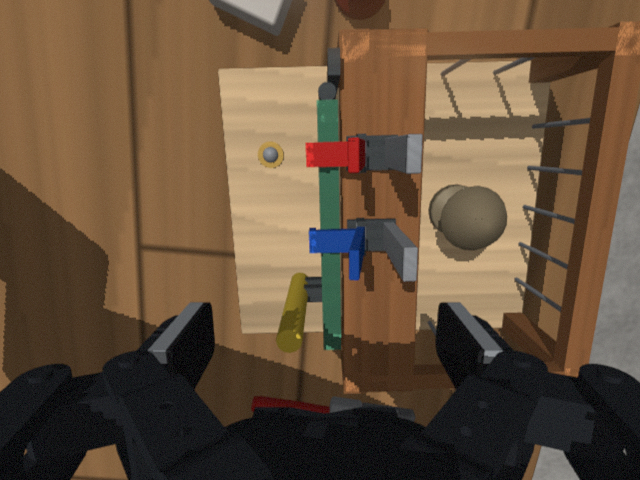

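The wrist view shows the red paddle at (335,155) with its post top at (414,154). The blue paddle is at (350,245) with its post top at (409,263). The yellow bar runs from (298,280) to its top at (288,343), and the hinge pin top is at (327,92). Next is a second view from 60 mm further in y.

Call:
move_arm(
  increments=[
    [[5.9,2.1,0.1,0,0,0],[5.9,2.1,0.1,0,0,0],[5.9,2.1,0.1,0,0,0],[5.9,2.1,0.1,0,0,0]],
  ],
)

```text
time_s: 2.7
tool_pos: [655.3, 19.4, 429.8]
eef_rot: [2.124, 2.315, -0.0]
contact_force: [0.1, 0.1, 0.6]
grip_width: 1.002
finger_force: 0.0
```

```bash
python3 - <<'E'
from h import *;import pickle
from bench import r
st=r.state();c=r.capture("wrist");pickle.dump((c,st),open("w2.pkl","wb"));cv2.imwrite("pics/w2.png",c["frame"])
print(st["time_s"],st["tool_pos"])
for k in("red","blue","yellow","green"):print(k,blobs(c["frame"],k))
# zoom both side by side
c1,_=pickle.load(open("w1.pkl","rb"))
z=lambda f,x,y:cv2.resize(f[y:y+300,x:x+200],None,fx=2,fy=2,interpolation=cv2.INTER_CUBIC)
cv2.imwrite("pics/z12.png",np.hstack([z(c1["frame"],260,70),z(c["frame"],240,120)]))
E
```

```text
2.7 [655.28095788  19.36635676 429.82961348]
red [([278, 226, 53, 52, 1150], [303.1, 243.4])]
blue [([282, 303, 54, 69, 1715], [311.6, 325.5])]
yellow [([247, 335, 38, 84, 1265], [267.2, 375.7])]
green [([288, 179, 24, 48, 856], [299.7, 206.2]), ([291, 252, 23, 53, 971], [301.7, 279.7]), ([295, 328, 21, 84, 1420], [305.1, 368.4])]
```

View pics/z12.png

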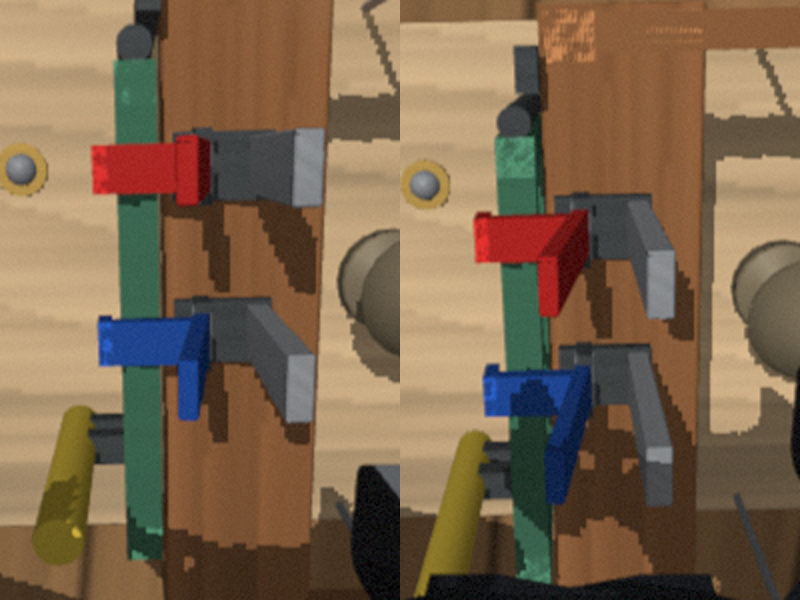

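The zoomed pair gives these full-frame pixel positions (view 1 / view 2):
- Red post top: (414.5,153.5) / (370,262)
- Blue post top: (409.5,264) / (369,357.5)
- Hinge pin: (327,91) / (297,179)
- Handle top in view 1: (290,340)

```bash
cat > m.py <<'E'
from h import *;import pickle
(c1,s1),(c2,s2)=[pickle.load(open(f,"rb")) for f in("w1.pkl","w2.pkl")]
d=pickle.load(open("cap0.pkl","rb"))
for n,a,b in(("redpost",(414.5,153.5),(370,262)),("bluepost",(409.5,264),(369,357.5)),("hinge",(327,91),(297,179))):
    X,e=tri((c1,a,s1),(c2,b,s2));print(n,X.round(1),np.round(e,1),"top px pred",proj(d["top"],X).round(1))
X,e=tri((c1,(290,340),s1),(d["top"],(370,246)),(d["scene"],(277.5,207)));print("htop",X.round(1),np.round(e,1))
for n,uv in(("redpost",(414.5,153.5)),("bluepost",(409.5,264))):print(n,plane(c1,uv,203,s1))
for n,uv in(("redpost",(370,262)),("bluepost",(369,357.5))):print(n,plane(c2,uv,203,s2))
A=plane(c1,(328,100),138,s1);B=plane(c1,(333,348.5),138,s1);print("leaf",A,B,np.linalg.norm(B-A),"yaw",np.degrees(np.arctan2((B-A)[0],-(B-A)[1])))
print("hinge138",plane(c1,(327,91),138,s1),plane(c2,(297,179),138,s2))
print("htop205",plane(c1,(290,340),205,s1))
E
python3 m.py
```

```text
redpost [679.5  26.  203.2] [0.2 0.2] top px pred [302.1 209.2]
bluepost [685.9 -33.9 202.1] [0.1 0.1] top px pred [338.7 206.3]
hinge [631.4  61.8 132.7] [0.2 0.2] top px pred [282.3 241.9]
htop [621.8 -85.6 203.4] [0.6 0.8 1.2]
redpost [679.73637157  25.94843892 203.        ]
bluepost [685.7839331  -33.66536431 203.        ]
redpost [679.31475912  26.01704913 203.        ]
bluepost [685.64564859 -33.30431501 203.        ]
leaf [632.72864815  55.52052639 138.        ] [ 652.73996743 -127.64577427  138.        ] 184.25619825473572 yaw 6.23496087888029
hinge138 [631.587045    60.99816829 138.        ] [631.55628973  62.29510798 138.        ]
htop205 [622.18676943 -85.34441226 205.        ]
```

```bash
python3 - <<'E'
from h import *
from bench import r
st=r.state();print(goal(st,(672.5,25.3,400),96),goal(st,(672.5,25.3,342),96))
E
```

```text
[ 0.46  1.77  2.98  0.    0.02 -1.08] [ 0.46  1.77  8.78  0.    0.02 -1.08]
```

Call:
move_arm(
  increments=[
    [[0.5,1.8,3,0,0,-1.1],[0.5,1.8,3,0,0,-1.1],[0.5,1.8,5,0,0,-1.1],[0.5,1.8,7,0,0,-1.1],[0.5,1.8,8.8,0,0,-1.1],[0.5,1.8,8.8,0,0,-1.1],[0.5,1.8,8.8,0,0,-1.1]],
  ],
  jaw=0,
)

```text
time_s: 3.62
tool_pos: [672.8, 26.3, 343.3]
eef_rot: [2.1, 2.335, 0.001]
contact_force: [0.9, 1.0, 0.6]
grip_width: 1.0
finger_force: 0.0
```

Call:
move_arm(
  increments=[
    [[0,0,0,0,0,0],[0,0,0,0,0,0],[0,0,0,0,0,0],[0,0,0,0,0,0],[0,0,0,0,0,0],[0,0,0,0,0,0],[0,0,0,0,0,0],[0,0,0,0,0,0],[0,0,0,0,0,0],[0,0,0,0,0,0]],
  ],
  jaw=255,
  squeeze=35,
)

```text
time_s: 4.88
tool_pos: [672.9, 26.9, 343.0]
eef_rot: [2.099, 2.336, 0.001]
contact_force: [-0.5, 1.2, 6.0]
grip_width: 0.243
finger_force: 35.8
```

```bash
python3 - <<'E'
from h import *
from bench import r
st=r.state();print({k:np.round(v,3) for k,v in st.items()})
c=r.capture("wrist");cv2.imwrite("pics/w3.png",c["frame"])
E
```

```text
{'time_s': np.float64(4.875), 'joint_positions': array([-0.06 ,  0.441,  0.443,  1.571, -0.   ,  1.405]), 'joint_vel': array([-0.001,  0.001,  0.001, -0.001,  0.   , -0.001]), 'joint_torque': array([ -0.086, -45.849,  30.461,  -1.131,   0.154,   0.054]), 'tool_pos': array([672.949,  26.869, 342.967]), 'eef_rot': array([2.099e+00, 2.336e+00, 1.000e-03]), 'contact_force': array([-0.523,  1.153,  5.973]), 'ft_torque': array([-0.069,  1.033,  0.03 ]), 'finger_force': np.float64(35.762), 'grip_width': np.float64(0.243)}
```

View pics/w3.png

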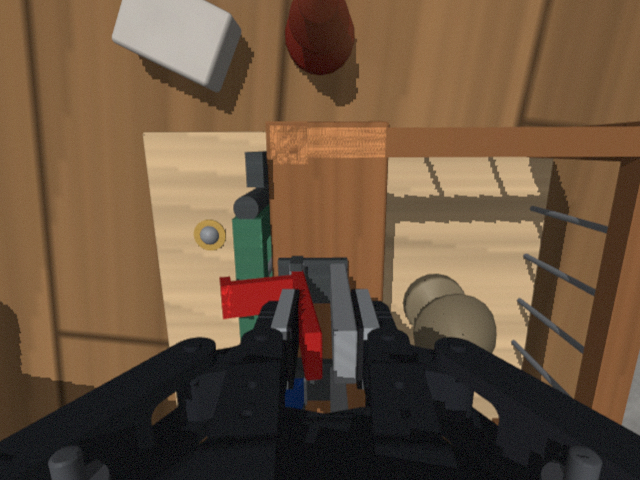

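The opening is 0.243 × 85 = 20.7 mm under 35 N, and the image shows the red paddle (about 310,340) leaning back against its post between the pads at x 280–370. The red catch is fully squeezed. I'll open, lift and go to blue.

```bash
python3 - <<'E'
from h import *
from bench import r
st=r.state();print(goal(st,(672.9,26.3,395),96),goal(st,(678.8,-34.3,395),96),goal(st,(678.8,-34.3,342),96))
E
```

```text
[-0.06 -0.   -5.21  0.08  0.02  0.11] [-6.15 -0.06 -5.21  0.08  0.02  0.11] [-6.14 -0.07  0.09  0.08  0.02  0.11]
```

Call:
move_arm(
  increments=[
    [[0,0,0,0,0,0],[0,0,0,0,0,0],[0,0,0,0,0,0],[0,0,0,0,0,0],[0,0,0,0,0,0],[0,0,0,0,0,0],[0,0,-2.6,0,0,0],[0,0,-5.2,0,0,0],[0,0,-5.2,0,0,0],[-3,0,-5.2,0,0,0],[-6.1,0,-5.2,0,0,0],[-6.1,0,-5.2,0,0,0],[-6.1,0,-5.2,0,0,0],[-6.1,0,-2.6,0,0,0],[-6.1,0,0.1,0,0,0],[-6.1,0,0.1,0,0,0],[-6.1,0,0.1,0,0,0]],
  ],
  jaw=0,
)

```text
time_s: 7.05
tool_pos: [679.4, -33.1, 341.5]
eef_rot: [2.099, 2.337, 0.001]
contact_force: [-0.6, 0.0, 1.1]
grip_width: 1.003
finger_force: 0.0
```

```bash
python3 - <<'E'
from h import *
from bench import r
st=r.state();print(st["tool_pos"],st["contact_force"],goal(st,(678.8,-34.3,342),96))
c=r.capture("wrist");cv2.imwrite("pics/w4.png",c["frame"])
E
```

```text
[679.41281347 -33.13103322 341.54109601] [-0.59204264  0.0229154   1.10886029] [-0.11 -0.07 -0.05  0.04  0.    0.15]
```

View pics/w4.png

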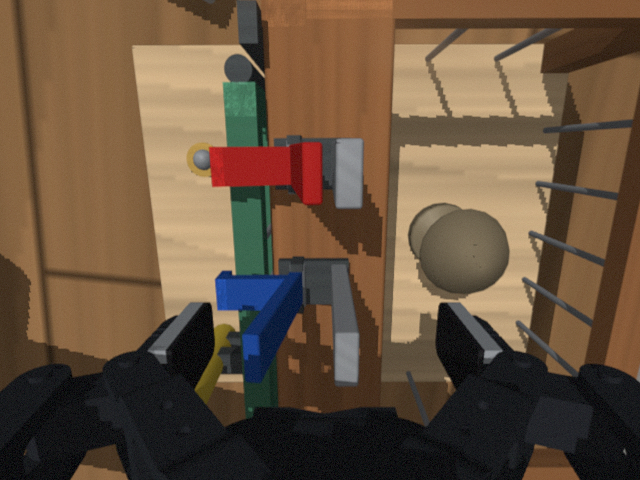

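The red paddle (310,170) stays back close to its post (348,172). The blue one (275,325) is still closed and the open pads straddle it, so I'll squeeze now.

Call:
move_arm(
  increments=[
    [[0,0,0,0,0,0],[0,0,0,0,0,0],[0,0,0,0,0,0],[0,0,0,0,0,0],[0,0,0,0,0,0],[0,0,0,0,0,0],[0,0,0,0,0,0],[0,0,0,0,0,0],[0,0,0,0,0,0],[0,0,0,0,0,0]],
  ],
  jaw=255,
  squeeze=35,
)

```text
time_s: 8.35
tool_pos: [679.5, -33.9, 342.0]
eef_rot: [2.099, 2.335, 0.001]
contact_force: [-0.0, -0.9, 5.9]
grip_width: 0.248
finger_force: 35.9
```

```bash
python3 - <<'E'
from h import *
from bench import r
st=r.state();print(st["tool_pos"],st["joint_positions"])
for g in((679.4,-33.1,400),(621,-85.3,400),(621,-85.3,340)):print(goal(st,g,96 if g[0]>650 else 120))
E
```

```text
[679.54103567 -33.91974661 342.02912493] [-1.48304482e-01  4.61308076e-01  4.67693676e-01  1.57519784e+00
 -2.63912616e-04  1.31596421e+00]
[ 0.08  0.01 -5.8   0.11  0.04  0.1 ]
[ -4.49  -6.36  -5.81   0.1    0.06 -23.9 ]
[ -4.49  -6.37   0.19   0.1    0.06 -23.9 ]
```

The blue catch is squeezed too (21 mm opening at 36 N). Next I'll release it, lift, and go over the handle with the jaw half closed.

Call:
move_arm(
  increments=[
    [[0,0,0,0,0,0],[0,0,0,0,0,0],[0,0,0,0,0,0],[0,0,0,0,0,0],[0,0,0,0,0,0],[0,0,0,0,0,0],[0,0,-2.8,0,0,0],[0,0,-5.8,0,0,0],[0,0,-5.8,0,0,0]],
  ],
  jaw=0,
)

```text
time_s: 9.48
tool_pos: [679.8, -33.9, 402.6]
eef_rot: [2.096, 2.332, 0.006]
contact_force: [0.1, 0.8, -0.2]
grip_width: 0.999
finger_force: 0.0
```

Call:
move_arm(
  increments=[
    [[-2.2,-3.2,0,0,0,-9],[-4.5,-6.4,0,0,0,-18],[-4.5,-6.4,0,0,0,-23.9],[-4.5,-6.4,0,0,0,-23.9],[-4.5,-6.4,0,0,0,-23.9],[-4.5,-6.4,3,0,0,-23.9],[-4.5,-6.4,6,0,0,-23.9],[-4.5,-6.4,6,0,0,-23.9],[-4.5,-6.4,6,0,0,-23.9]],
  ],
  jaw=90,
)

```text
time_s: 10.6
tool_pos: [620.9, -85.2, 339.6]
eef_rot: [1.57, 2.72, 0.0]
contact_force: [-0.2, -0.7, -0.1]
grip_width: 0.65
finger_force: 0.0
```

```bash
python3 - <<'E'
from h import *
from bench import r
st=r.state();print(st["tool_pos"],st["contact_force"],st["grip_width"],goal(st,(621,-85.3,340),120))
c=r.capture("wrist");cv2.imwrite("pics/w5.png",c["frame"])
E
```

```text
[620.90934629 -85.19343841 339.64447521] [-0.24540569 -0.67335051 -0.13294997] 0.6502230304714325 [-0.01  0.   -0.04  0.04  0.04 -0.01]
```

View pics/w5.png

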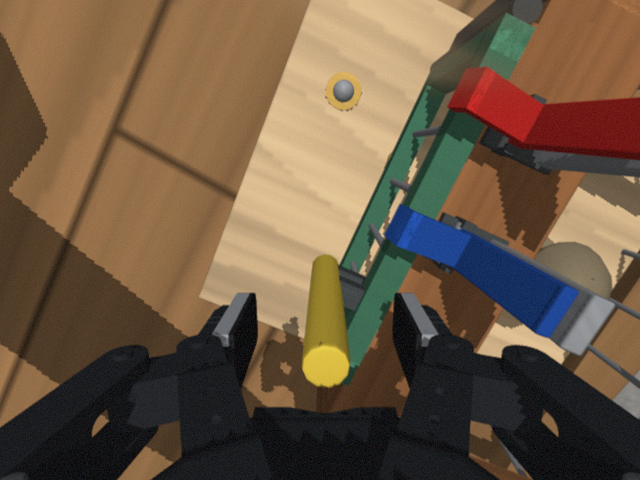

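The handle top is at (326,365), centred between the pads (245 and 405), and both paddles are back against their posts. Now grip and work out the swing.

Call:
move_arm(
  increments=[
    [[0,0,0,0,0,0],[0,0,0,0,0,0],[0,0,0,0,0,0],[0,0,0,0,0,0],[0,0,0,0,0,0],[0,0,0,0,0,0],[0,0,0,0,0,0]],
  ],
  jaw=255,
  squeeze=50,
)

```text
time_s: 11.52
tool_pos: [620.9, -85.4, 340.0]
eef_rot: [1.57, 2.719, 0.002]
contact_force: [0.9, 0.9, 5.4]
grip_width: 0.173
finger_force: 48.8
```

```bash
cat > sw.py <<'E'
from h import *;import sys
from bench import r
H=np.array([631.6,61.7]);h0=np.array([621,-85.3]);a0,a1,n=map(float,sys.argv[1:])
st=r.state();print(st["tool_pos"],st["contact_force"],st["grip_width"],st["finger_force"],st["joint_positions"].round(2))
v=st["tool_pos"][:2]-H;w=h0-H;print("gate now deg",np.degrees(np.arctan2(w[1],w[0])-np.arctan2(v[1],v[0]))%360,np.linalg.norm(v),np.linalg.norm(w))
for a in np.linspace(a0,a1,int(n)):
    t=np.radians(-a);p=H+np.array([[np.cos(t),-np.sin(t)],[np.sin(t),np.cos(t)]])@(h0-H)
    print(goal(st,(*p,st["tool_pos"][2]),120-a).tolist())
E
python3 sw.py 5 50 10
```

```text
[620.8668417 -85.3703401 339.9875128] [0.90504336 0.88225883 5.43967565] 0.17297379765020338 48.804638385772705 [-0.24  0.31  0.27  1.53  0.    0.8 ]
gate now deg 0.04963866924757384 147.46147166462092 147.3816813583018
[0.77, -1.02, -0.0, 0.12, 0.09, 5.0]
[1.62, -1.98, -0.01, 0.13, 0.08, 10.0]
[2.55, -2.86, -0.01, 0.13, 0.07, 15.0]
[3.56, -3.66, -0.01, 0.13, 0.07, 20.0]
[4.64, -4.37, -0.02, 0.14, 0.06, 25.0]
[5.77, -4.98, -0.02, 0.14, 0.06, 30.0]
[6.95, -5.49, -0.02, 0.14, 0.05, 35.0]
[8.17, -5.89, -0.03, 0.15, 0.04, 40.0]
[9.42, -6.19, -0.03, 0.15, 0.04, 45.0]
[10.69, -6.38, -0.03, 0.15, 0.03, 50.0]
```

Call:
move_arm(
  increments=[
    [[0.8,-1.0,0,0,0,5],[1.6,-2.0,0,0,0,10],[2.6,-2.9,0,0,0,15],[3.6,-3.7,0,0,0,20],[4.6,-4.4,0,0,0,25],[5.8,-5.0,0,0,0,30],[7.0,-5.5,0,0,0,35],[8.2,-5.9,0,0,0,40],[9.4,-6.2,0,0,0,45],[10.7,-6.4,0,0,0,50],[10.7,-6.4,0,0,0,50]],
  ],
)

```text
time_s: 12.9
tool_pos: [512.2, -24.5, 340.0]
eef_rot: [2.571, 1.8, 0.006]
contact_force: [2.5, 1.1, 5.0]
grip_width: 0.173
finger_force: 49.6
```

```bash
python3 sw.py 55 95 9
```

```text
[512.22153665 -24.48557109 340.0411401 ] [2.53786796 1.10438487 5.04670672] 0.17332097167601906 49.63026165962219 [-0.18  0.01 -0.07  1.49  0.    1.74]
gate now deg 50.048113751121164 147.2384806201476 147.3816813583018
[0.75, -1.03, -0.0, 0.24, -0.1, 5.0]
[1.6, -1.99, -0.01, 0.23, -0.11, 10.0]
[2.54, -2.87, -0.01, 0.23, -0.12, 15.0]
[3.54, -3.67, -0.01, 0.22, -0.13, 20.0]
[4.62, -4.38, -0.01, 0.22, -0.14, 25.0]
[5.75, -4.99, -0.01, 0.21, -0.15, 30.0]
[6.93, -5.5, -0.01, 0.2, -0.16, 35.0]
[8.15, -5.91, -0.01, 0.2, -0.17, 40.0]
[9.4, -6.2, -0.01, 0.19, -0.18, 45.0]
```

Call:
move_arm(
  increments=[
    [[0.8,-1.0,0,0,0,5],[1.6,-2.0,0,0,0,10],[2.5,-2.9,0,0,0,15],[3.5,-3.7,0,0,0,20],[4.6,-4.4,0,0,0,25],[5.8,-5.0,0,0,0,30],[6.9,-5.5,0,0,0,35],[8.2,-5.9,0,0,0,40],[9.4,-6.2,0,0,0,45],[9.4,-6.2,0,0,0,45],[9.4,-6.2,0,0,0,45],[9.4,-6.2,0,0,0,45],[9.4,-6.2,0,0,0,45]],
  ],
)

```text
time_s: 14.52
tool_pos: [486.9, 83.9, 340.0]
eef_rot: [3.064, 0.679, 0.007]
contact_force: [5.5, -1.0, 5.1]
grip_width: 0.172
finger_force: 49.6
```

```bash
python3 sw.py 95 95 1; python3 - <<'E'
from bench import r
import cv2,numpy as np
a=r.capture("top")["frame"];b=r.capture("wrist")["frame"]
cv2.imwrite("pics/f.png",np.hstack([cv2.resize(a[60:360,180:500],(400,375)),cv2.resize(b,(400,375))]))
E
```

```text
[486.8992169   83.91192212 339.97749942] [ 5.46399795 -0.98370526  5.1407486 ] 0.17194703789238736 49.59680378437042 [ 0.04 -0.04 -0.12  1.49 -0.    2.74]
gate now deg 94.6025290397402 146.39564923256435 147.3816813583018
[-0.03, -0.14, -0.0, 0.25, -0.2, -0.02]
```

View pics/f.png

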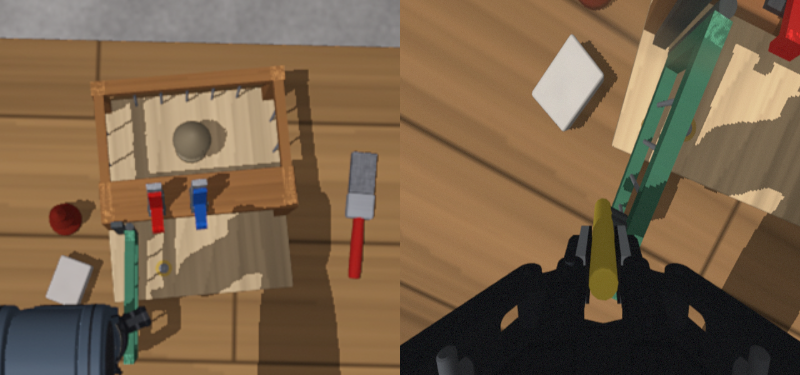

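In the top view on the left, the gate stands square to the front (130,230–360), both catches are up, and nothing else has moved. In the wrist view on the right, the handle is held between the pads at (600,250). I'll hand it in.

```bash
python3 -c "
from bench import r
print(r.job_done())"
```

```text
the job is handed in; nothing more can be done
None
```

I squeezed the red catch and then the blue one, swung the gate to about 1.65 rad, and handed the job in still gripping the yellow handle at about 50 N; no verdict came back.

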